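Close up the microscope slide case

ROBOT

A 6-joint arm with a two-finger parallel gripper is mounted at the origin on the work surface. World frame = base frame: x ahead of the robot, y to its left, z up, the work surface at z = 0. Lengths are in mm, angles in rad, forces in N, time in s.
With the tool pointing down it reaches from about 300 to 775 mm from the base axis. Payload 14.6 kg.
Tool frame: the origin (TCP) lies on the front face of the gripper's body, between the roots of the fingers; the fingertips stand 97 mm ahead of it and the grasp point (between the pads) lies 78 mm ahead of it; z points along the fingers, y is the line along which they close (so a half turn about z gives the same grasp; the last joint's range is limited). The gripper opens to 94 mm and grips with 3 to 60 N. Pads are 16 mm wide; open, the fingers measure 119 mm over their backs; the gripper's body (75 mm by 177 mm) begins 78 mm behind the grasp point.
Start: joints at [-1.381, 0.3, 1.521, -0, 1.321, -0.067], TCP at [139.686, -531.957, 302.646] pointing down, gripper open.
Joint ranges: [-3.03, 3.03], [-0.79, 2.21], [0.23, 2.52], [-1.04, 4.18], [0, 3.07], [-2.55, 2.55]. Speed limits (rad/s): [2.22, 2.22, 2.57, 3.14, 3.14, 3.14].

INTERFACE

Orientations are given as [roll, pitch, yaw] about the fixed x, y, z axes, in that order (R = Rz(yaw) Ry(pitch) Rx(roll)).
In Python, from cell import * gives the robot as it stands.
- The arm moves only by the tool carry_out, never from a script. Its arguments are lists of equal length, an entry for each row: "slide": the shift along the world's x, y, z scaled (see below), a list of three; "dr": the turn, a rotation vector about the world's x, y, z scaled (see below), a list of three; "gripper": the opening in per cent of the stroke, from 0 (shut) to 100 (fully open). A call has 1 to 10 rows; each row is the pose to reach, as a shift and turn from the pose commanded when the call began, turning the shorter way round; what a row does not reach only later rows make up. The controller multiplies each number of a shift by 0.25 m and each number of a turn by 360 degrees. A row lasts 1/12 s, in which the tool goes at most 41.7 mm and 7.16 degrees, less where a joint would pass 70% of its speed; a pose out of reach is approached as far as the arm can. A call with a number of a shift or a turn outside -1 to 1 is refused whole. A call with a gripper value outside its range is refused whole. The fingers move at their own pace and stop on an object; "newtons" is the grip in N (left out, the last holds). Time passes only in rows, so rows that repeat a pose let the fingers close. It gives the time, the measured TCP pose, the force, the opening and the grip force at its end, in the units of the state.
- read_state(): the state, without advancing time (a new reading comes with each control period).
- camera(name): name is "scene" or "top" or "wrist"; returns the picture (400x640x3 uint8, red, green, blue); there is no depth.
- camera_model(name): a dict with "vfov" (degrees; the focal length in pixels is half the picture's height over the tangent of half this angle, whatever the lens; pixels are square), "cx", "cy" (the principal point, pixels), "R" (3x3) and "t" (3): a world point X has camera coordinates R X + t. Camera axes: x right, y down, z forward; pixel columns grow to the right and rows downward; lengths in mm; the calibration is good to about 2 mm. The wrist camera is an equidistant fisheye: a pixel r from the principal point sees the ray r / f radians off the axis. A picture is of the moment at which its call begins: read the wrist's pose just before it. camera_model takes no time and is no camera call; for the wrist camera it gives the pose at the moment of the call.
- sign_off(): hands the job in; it is judged then, once.
The state is a dict: "clock": time; "joints": joint angles; "qd": joint speeds; "effort": joint torques, N m; "eef_pos": TCP position; "eef_rot": TCP orientation; "wrist_force": force on the tool from outside, world axes, zero at the start; "moment": the same for the moment, N m; "finger_gap": finger opening in mm; "finger_force": force on a finger pad.
Only numpy, scipy, OpenCV 4.12 (cv2) and the standard library are available. Lean on these libraries where they do the work, as an engineer would, in place of code of your own. Each camera call takes 0.05 s, during which the arm holds its last target. There are 200 camera calls.

TASK

Put the microscope slides away: push the case's upright inner flap all the way down flat over the slides first, and only then push the open lid over and fully shut. The case stays standing where it is on the bench, neither lifted nor shoved along, and everything standing around it stays undisturbed.

Things in the scene. Friction and masses are not known exactly. Their poses are not given: they have to be found in the camera images.
- case: grey plastic slide case, loose on the bench, 2.6 kg or a little more or less; tray 220 mm (its x) by 190 mm (its y) by 65 mm high, walls 6 mm. Origin under its centre, z up. Lid hinge along its +y rim, flap hinge along its -y rim, both parallel to its x. The case is turned by up to about 0.55 rad from the world axes
- flap (a joint): angle of the aluminium inner flap (rad): 0 = folded down flat inside the tray, just under the rim, about 1.57 = upright; its largest value is 1.75. It starts near upright. Stiff friction hinge: it stays where it is left and takes about 1 to 1.5 N at the free edge to push
- flap_hinge (a point): middle of the flap's hinge axis, 83 mm from the case centre to its -y, 53 mm above the bench
- flap_edge (a point): middle of the flap's free edge on its outer face (the face that looks to the case's -y when upright and up when folded). The flap is a plate 200 mm along the hinge and 5 mm thick that reaches 116 mm from its hinge axis, which lies at mid-thickness (2.5 mm under the outer face). It folds from upright towards the case's +y and down
- lid (a joint): angle of the lid (rad): 0 = shut, lying on the tray's rim, about 1.57 = upright; its largest value is 2.0. It starts between upright and leaning a little outwards. Stiff friction hinge: it stays where it is left and must be pushed all the way; about 2 to 3 N at its free edge
- lid_hinge (a point): middle of the lid's hinge axis, 95 mm from the case centre to its +y, 65 mm above the bench (level with the rim); the axis lies in the lid's inner face
- lid_edge (a point): middle of the lid's free edge on its outer face (the face that looks to the case's +y when upright and up when shut). The lid is a grey plate 220 mm along the hinge, 190 mm from hinge to free edge and 14 mm thick, rubber-lined inside. It swings from upright towards the case's -y and down
- tiprack: blue pipette-tip rack, 125 x 85 x 60 mm high with the tips, beyond the case; bystander, origin under its centre
- oil: small amber dropper bottle, 28 mm across, 62 mm high, just outside the lid-hinge side of the case near one of its corners; bystander, origin under its centre
- wash: white plastic bottle, 50 mm across, 180 mm high, just outside the lid-hinge side of the case near the other corner; bystander, origin under its centre
- objective: steel microscope objective standing on end, 25 mm across, 44 mm high, just outside the flap side of the case near one of its corners; bystander, origin under its centre
- stain: amber glass stain bottle, 44 mm across, 160 mm high, just outside the flap side of the case near the other corner; bystander, origin under its centre
- beaker: glass beaker, 70 mm across, 85 mm high, beyond the case; bystander, origin under its centre
- slips: cardboard cover-slip box, 80 x 55 x 30 mm high, beyond the case; bystander, origin under its centre
- forceps: steel forceps lying flat, 110 mm long, 6 mm high, beyond the case; bystander, origin under its centre

How it is judged (in metres and radians):
On the way, in this order (a step that is already met when the one before it is completed fails the run):
1. the flap is folded down flat while the lid still stands open (value of joint flap below 0.08 rad and value of joint lid above 1.1 rad), for 0.2 s.
2. the lid is shut over the flap (value of joint lid below 0.04 rad and value of joint flap below 0.08 rad), for 0.2 s.
At the end, for the whole second after the job is handed in: The flap lies flat (under 0.08 rad) and the lid is shut over it (under 0.04 rad) and still; the case stands level within 20 mm of where it was, and each bystander within 25 mm of where it was (all of step 2 and velocity of joint lid between -0.05 and 0.05 rad/s and distance of case from where it was at the start of the episode below 0.02 m and angle between case's own z axis and vertical below 0.05 rad and linear speed of case below 0.02 m/s and distance of each of tiprack, oil, wash, objective, stain, beaker, slips, forceps from where it was at the start of the episode below 0.025 m); the robot touches nothing.
It fails at once if the lid is swung in over the tray (below 0.9 rad) while the flap is still up (above 0.3 rad) (value of joint lid below 0.9 rad and value of joint flap above 0.3 rad).
It fails at once if the case is lifted or shoved by more than 20 mm (distance of case from where it was at the start of the episode above 0.02 m).
It fails at once if the case is tipped by more than 0.15 rad (angle between case's own z axis and vertical above 0.15 rad).
It fails at once if a bystander is moved by more than 25 mm or lifted (distance of any of tiprack, oil, wash, objective, stain, beaker, slips, forceps from where it was at the start of the episode above 0.025 m).
It fails at once if a standing bystander is tipped by more than 0.5 rad (angle between any of oil, objective, wash, stain, beaker's own z axis and vertical above 0.5 rad).
It also fails if it takes over 54 s, if anything falls off the work surface, if the arm or the gripper's body presses on something with over 40 N, if the wrist force passes 120 N, or if a joint passes its speed limit or range.

## Working session

There is one attempt and no reset: what is moved stays moved. The work goes in short steps, Python scripts to look and compute and a tool call to move; the robot and the scene stay as the last step left them, time stands still between calls to the robot, and variables do not carry over. Pictures are saved under pics/ and viewed, at most 10 in all, crops included, and the job is handed in when it is done.

Besides the shell and the picture viewer there is one more tool, called after ">>>" as name(argument=value, ...) on one line, values as JSON. carry_out: Moves the arm, as the interface text tells. Its arguments: {"type":"object","properties":{"slide":{"type":"array","items":{"type":"array","items":{"type":"number","minimum":-1,"maximum":1}}},"dr":{"type":"array","items":{"type":"array","items":{"type":"number","minimum":-1,"maximum":1}}},"gripper":{"type":"array","items":{"type":"number"}},"newtons":{"type":"number"}},"required":["slide","dr","gripper"]}

```bash
mkdir -p pics; ls; python3 - <<'E'
from cell import *
import cv2
for n in ("scene","top"):
    cv2.imwrite(f"pics/{n}0.png",camera(n)[:,:,::-1]); m=camera_model(n); print(n,m)
print(read_state())
E
```

```text
pics
scene {'vfov': 46.25768661606307, 'cx': 323.46853837693993, 'cy': 200.22609646487408, 'R': array([[-0.52803272,  0.84904008, -0.01767447],
       [ 0.5282994 ,  0.31212128, -0.78960753],
       [-0.66489187, -0.42627602, -0.61335761]]), 't': array([ 257.82203812, -245.45138831, 1417.99046304])}
top {'vfov': 51.482924219739154, 'cx': 322.7838378121675, 'cy': 200.32846401526524, 'R': array([[-2.99068255e-03, -9.99994979e-01, -1.04795472e-03],
       [-9.81230002e-01,  3.13662518e-03, -1.92815573e-01],
       [ 1.92817892e-01,  4.51634442e-04, -9.81234455e-01]]), 't': array([ 46.19674776, 573.72532334, 886.09842605])}
{'clock': 0.1, 'joints': array([-1.38057926e+00,  3.00415267e-01,  1.52149349e+00, -2.21905610e-05,
        1.32071135e+00, -6.65945598e-02]), 'qd': array([-1.35588661e-03, -4.35111110e-04, -5.08946315e-04, -9.18168537e-04,
       -9.04185143e-06, -6.63551430e-04]), 'effort': array([ 5.62885507e-04, -5.32644582e+01, -3.53284228e+01,  7.09133665e-02,
        2.34739407e-02, -6.30713862e-05]), 'eef_pos': array([ 139.67090292, -531.83648909,  302.15396105]), 'eef_rot': array([-3.14056605e+00, -4.69249936e-05,  2.56817110e-01]), 'wrist_force': array([-0.19492393, -0.14240651,  0.1167239 ]), 'moment': array([-0.00519722,  0.04698932,  0.00579921]), 'finger_force': 0.0, 'finger_gap': 94.03718677480668}
```

View pics/scene0.png

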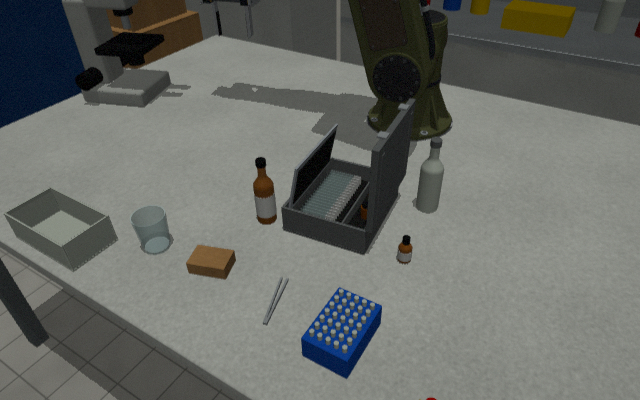

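View pics/top0.png

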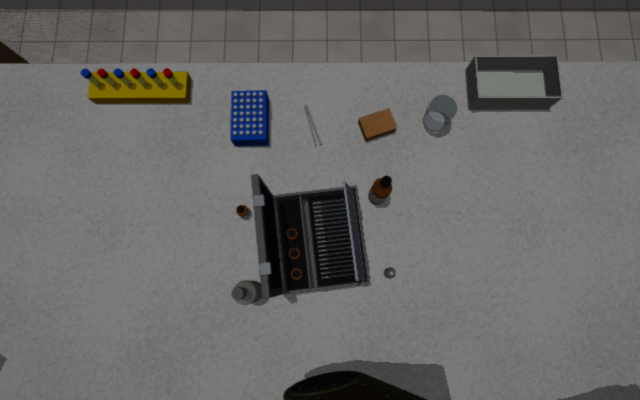

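The top view shows the case upright at about (310,240). The lid is on its left (world +y) around columns 253-268 and the flap on its right around 345-365. Next, an enlarged crop to pick out the corners.

```bash
cat > h.py <<'E'
import numpy as np
from cell import *
def ray(n,u,v,m=None):
    m=m or camera_model(n); f=200/np.tan(np.radians(m["vfov"]/2))
    d=m["R"].T@np.array([(u-m["cx"])/f,(v-m["cy"])/f,1]); return -m["R"].T@m["t"],d
def onz(n,u,v,z):
    c,d=ray(n,u,v); return c+d*(z-c[2])/d[2]
def proj(n,X):
    m=camera_model(n); f=200/np.tan(np.radians(m["vfov"]/2)); p=m["R"]@np.asarray(X,float)+m["t"]
    return f*p[:2]/p[2]+[m["cx"],m["cy"]]
E
python3 - <<'E'
import cv2
im=cv2.imread("pics/top0.png")[165:310,225:405]
cv2.imwrite("pics/c1.png",cv2.resize(cv2.convertScaleAbs(im,alpha=1.6,beta=20),None,fx=4,fy=4,interpolation=cv2.INTER_CUBIC))
im=cv2.imread("pics/scene0.png")[90:280,240:460]
cv2.imwrite("pics/c2.png",cv2.resize(cv2.convertScaleAbs(im,alpha=1.6,beta=20),None,fx=3,fy=3,interpolation=cv2.INTER_CUBIC))
E
```

```text
(no output)
```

View pics/c1.png

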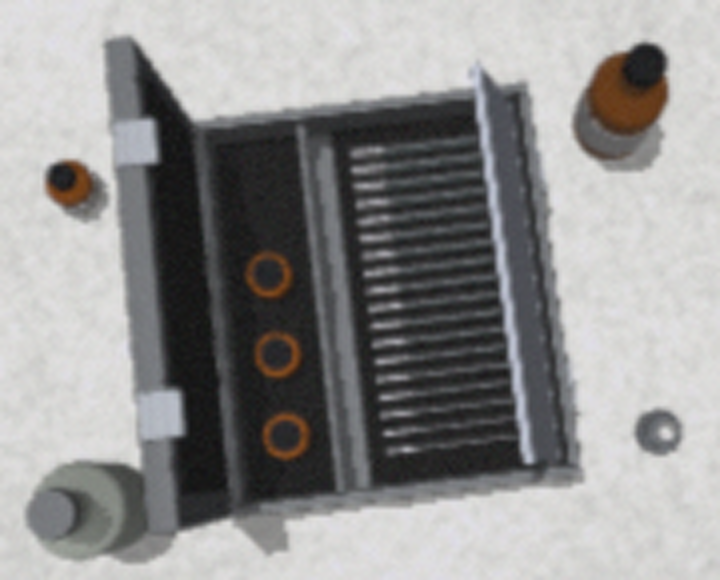

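View pics/c2.png

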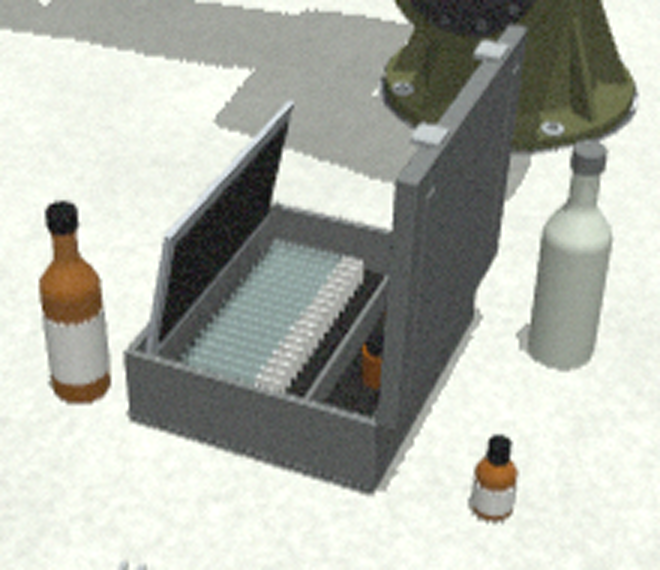

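The crops give clear pixels: the right rim corners in crop 1 at (527,85) and (580,470), the lid hinge line from (198,125) to (240,500), the lid's free edge, and the flap's bright free edge from (478,65) to (527,462). The lid leans slightly outwards and the flap leans slightly inwards.

```bash
python3 - <<'E'
from h import *
T=lambda x,y,z:onz("top",225+x/4,165+y/4,z)
S=lambda x,y,z:onz("scene",240+x/3,90+y/3,z)
P={}
fr,nr=T(527,85,65),T(580,470,65); fl,nl=T(200,125,65),T(240,497,65)
print("rim",fr,nr,fl,nl)
print("scene rim fr, fl(outer lid)",S(128,352,65),S(372,490,0))
ex=(fr-nr);print("len",np.linalg.norm(ex),np.linalg.norm(fl-nl)); ex/=np.linalg.norm(ex)
e2=fl-nl; e2/=np.linalg.norm(e2); print(np.arctan2(ex[1],ex[0]),np.arctan2(e2[1],e2[0]))
yaw=(np.arctan2(ex[1],ex[0])+np.arctan2(e2[1],e2[0]))/2
R=np.array([[np.cos(yaw),-np.sin(yaw),0],[np.sin(yaw),np.cos(yaw),0],[0,0,1]])
c=(fr+nr+fl+nl)/4; c[2]=0; c2=(fr+nr)/2+R[:,1]*95
print("yaw",yaw,"c",c,c2)
L=lambda X:R.T@(X-c)
# lid/flap edges by two views
def tri(a,b):
    c1,d1=ray("top",225+a[0]/4,165+a[1]/4); c2_,d2=ray("scene",240+b[0]/3,90+b[1]/3)
    A=np.stack([d1,-d2],1); s=np.linalg.lstsq(A,c2_-c1,rcond=None)[0]
    p,q=c1+s[0]*d1,c2_+s[1]*d2; return (p+q)/2,np.linalg.norm(p-q)
for n,a,b in(("lid far outer",(105,42),(412,180)),("lid far inner",(132,38),(396,172)),("lid near outer",(155,533),(525,35)),("flap far",(477,66),(168,240)),("flap near",(527,462),(290,104)),("rim fr",(527,85),(128,352))):
    p,e=tri(a,b); print(n,p,L(p),e)
for n,(x,y) in dict(oil=(65,178),wash=(52,514),stain=(645,65),obj=(659,432)).items():
    z=dict(oil=62,wash=180,stain=160,obj=44)[n]; p=T(x,y,z); print(n,p,L(p))
E
```

```text
rim [604.29676884 -32.55472791  65.        ] [390.53092921 -57.21135891  65.        ] [581.77815921 152.04851112  65.        ] [376.79303355 126.52967234  65.        ]
scene rim fr, fl(outer lid) [605.90788901 -26.74839331  65.        ] [580.07388455 155.57898742   0.        ]
len 215.18313978328757 206.56745357407837
0.11483663424844481 0.12385396451477466
yaw 0.11934529938160973 c [488.3497227   47.20302416   0.        ] [486.10294105  49.44120247  65.        ]
lid far outer [581.07975822 172.51462589 255.0276702 ] [106.99030175 113.37959404 255.0276702 ] 1.4612993689031784
lid far inner [581.7851588  161.15029267 257.22711011] [106.33762229 102.01211108 257.22711011] 1.0091618924587278
lid near outer [364.27160875 147.69234289 247.3149192 ] [-111.23104307  114.54752986  247.3149192 ] 2.7173844781472423
flap far [591.21825877   1.86464411 161.32481264] [ 96.73872468 -57.26363214 161.32481264] 2.7334886154959115
flap near [394.31372761 -20.37248983 162.57740427] [-101.41278677  -55.89870432  162.57740427] 1.1465831626664011
rim fr [603.8291795  -31.01054197  62.21466746] [105.34574976 -91.40645424  62.21466746] 4.1188905399434015
oil [552.24666645 227.64661733  62.        ] [ 84.92644116 171.55235157  62.        ]
wash [371.17000438 204.56071138 180.        ] [-97.61084467 170.19004412 180.        ]
stain [592.51795228 -84.77323257 160.        ] [  87.71387793 -143.43998051  160.        ]
obj [ 411.07586043 -103.95113337   44.        ] [ -94.72094265 -140.87857237   44.        ]
```

>>> carry_out(slide=[[0.72, 0.94, 0.04], [0.72, 0.94, 0.04], [0.72, 0.94, 0.04], [0.72, 0.94, 0.04], [0.72, 0.94, 0.04], [0.72, 0.94, 0.04], [0.72, 0.94, 0.04], [0.72, 0.94, 0.04], [0.72, 0.94, 0.04]], dr=[[0, 0, 0.114], [0, 0, 0.114], [0, 0, 0.114], [0, 0, 0.114], [0, 0, 0.114], [0, 0, 0.114], [0, 0, 0.114], [0, 0, 0.114], [0, 0, 0.114]], gripper=[0, 0, 0, 0, 0, 0, 0, 0, 0])

```text
clock: 0.85
eef_pos: [320.7, -295.5, 312.8]
eef_rot: [3.141, 0.0, 0.977]
wrist_force: [-0.5, 0.1, 0.3]
finger_gap: 37.6
finger_force: 0.0
```

>>> carry_out(slide=[[0.724, 0.92, 0], [0.724, 0.92, 0], [0.724, 0.92, 0], [0.724, 0.92, 0], [0.724, 0.92, 0], [0.724, 0.92, 0], [0.724, 0.92, 0], [0.724, 0.92, 0], [0.724, 0.92, -0.14], [0.724, 0.92, -0.24]], dr=[[0, 0, 0.114], [0, 0, 0.114], [0, 0, 0.114], [0, 0, 0.114], [0, 0, 0.114], [0, 0, 0.114], [0, 0, 0.114], [0, 0, 0.114], [0, 0, 0.114], [0, 0, 0.114]], gripper=[0, 0, 0, 0, 0, 0, 0, 0, 0, 0])

```text
clock: 1.68
eef_pos: [500.7, -68.0, 251.1]
eef_rot: [3.141, 0.0, 1.689]
wrist_force: [0.4, -0.8, -1.4]
finger_gap: 0.3
finger_force: 0.0
```

```bash
python3 - <<'E'
from h import *
import cv2
s=read_state(); print(s["eef_pos"],s["eef_rot"],s["finger_gap"],s["wrist_force"])
a=cv2.convertScaleAbs(camera("scene")[60:280,200:480,::-1],alpha=1.6,beta=20)
b=cv2.convertScaleAbs(camera("wrist")[:,:,::-1],alpha=1.6,beta=20)
m=camera_model("wrist"); print("wristcam at",-m["R"].T@m["t"])
cv2.imwrite("pics/m1.png",np.hstack([cv2.resize(a,(400,314)),cv2.resize(b,(400,250))[:, :] if 0 else cv2.copyMakeBorder(cv2.resize(b,(400,250)),0,64,0,0,0)]))
yaw=.119;R=np.array([[np.cos(yaw),-np.sin(yaw)],[np.sin(yaw),np.cos(yaw)]])
# flap arc waypoints: TCP world for corner on face, r=95
p0=R@[0,-110]+[487.5,48]
for th in np.linspace(1.4,0,13):
    r=95;y=-83+r*np.cos(th)-2.5*np.sin(th)-8*min(1,th/.3);z=53+r*np.sin(th)+2.5*np.cos(th)+97
    print(round(th,2),np.round([*(R@[0,y]+[487.5,48]),z],1))
E
```

```text
[500.71034921 -67.95150015 251.06315341] [3.14145839e+00 3.40503019e-04 1.68892151e+00] 0.29934155174622973 [ 0.37575762 -0.79189658 -1.35086732]
wristcam at [491.76214622  11.55908708 331.30724785]
1.4 [496.7 -28.8 244. ]
1.28 [495.4 -18.  241.8]
1.17 [494.1  -7.5 238.3]
1.05 [492.9   2.4 233.6]
0.93 [491.8  11.8 227.8]
0.82 [490.8  20.4 221. ]
0.7 [489.9  28.2 213.1]
0.58 [489.1  35.  204.4]
0.47 [488.4  40.8 195. ]
0.35 [487.8  45.4 184.9]
0.23 [487.2  50.6 174.4]
0.12 [486.6  55.9 163.5]
0.0 [486.1  59.9 152.5]
```

View pics/m1.png

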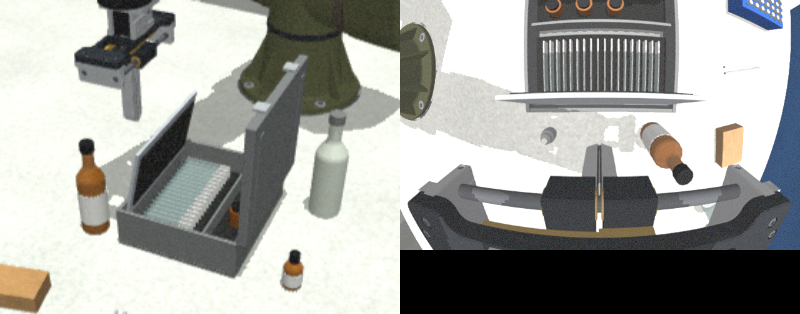

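The flap is undisturbed and the closed fingers sit just outside it. The wrist camera is mounted on the lid side of the gripper, so I'll slide the contact towards the hinge as the flap comes down, to stay clear of the lid.

```bash
python3 - <<'E'
import numpy as np
yaw=.119;R=np.array([[np.cos(yaw),-np.sin(yaw)],[np.sin(yaw),np.cos(yaw)]])
c=np.array([500.7,-67,252.6])
for th in np.linspace(1.45,0,19):
    r=60+30*th/1.45;y=-83+r*np.cos(th)-2.5*np.sin(th)-8*min(1,th/.3);z=53+r*np.sin(th)+2.5*np.cos(th)+97
    print(round(th,2),np.round((np.array([*(R@[0,y]+[487.5,48]),z])-c)/250,3).tolist())
E
```

```text
1.45 [-0.014, 0.132, -0.052]
1.37 [-0.017, 0.159, -0.062]
1.29 [-0.02, 0.185, -0.075]
1.21 [-0.023, 0.209, -0.089]
1.13 [-0.025, 0.231, -0.105]
1.05 [-0.028, 0.252, -0.122]
0.97 [-0.03, 0.271, -0.141]
0.89 [-0.032, 0.288, -0.161]
0.81 [-0.034, 0.302, -0.182]
0.73 [-0.035, 0.315, -0.204]
0.64 [-0.037, 0.325, -0.226]
0.56 [-0.038, 0.334, -0.249]
0.48 [-0.038, 0.34, -0.271]
0.4 [-0.039, 0.344, -0.294]
0.32 [-0.039, 0.347, -0.316]
0.24 [-0.04, 0.353, -0.338]
0.16 [-0.041, 0.36, -0.36]
0.08 [-0.041, 0.365, -0.381]
0.0 [-0.042, 0.369, -0.4]
```

>>> carry_out(slide=[[-0.01, 0.08, -0.05], [-0.014, 0.13, -0.052], [-0.017, 0.159, -0.062], [-0.02, 0.185, -0.075], [-0.023, 0.209, -0.089], [-0.025, 0.231, -0.105], [-0.028, 0.252, -0.122], [-0.03, 0.271, -0.141], [-0.032, 0.288, -0.161], [-0.034, 0.302, -0.182]], dr=[[0, 0, 0], [0, 0, 0], [0, 0, 0], [0, 0, 0], [0, 0, 0], [0, 0, 0], [0, 0, 0], [0, 0, 0], [0, 0, 0], [0, 0, 0]], gripper=[0, 0, 0, 0, 0, 0, 0, 0, 0, 0])

```text
clock: 2.62
eef_pos: [492.1, 9.0, 206.7]
eef_rot: [3.142, -0.0, 1.69]
wrist_force: [-0.1, -0.6, 1.9]
finger_gap: 0.5
finger_force: 0.7
```

>>> carry_out(slide=[[-0.001, 0.013, -0.022], [-0.003, 0.023, -0.044], [-0.004, 0.032, -0.067], [-0.004, 0.038, -0.089], [-0.005, 0.042, -0.112], [-0.005, 0.045, -0.134], [-0.006, 0.051, -0.156], [-0.007, 0.058, -0.178], [-0.007, 0.063, -0.199], [-0.008, 0.067, -0.216]], dr=[[0, 0, 0], [0, 0, 0], [0, 0, 0], [0, 0, 0], [0, 0, 0], [0, 0, 0], [0, 0, 0], [0, 0, 0], [0, 0, 0], [0, 0, 0]], gripper=[0, 0, 0, 0, 0, 0, 0, 0, 0, 0])

```text
clock: 3.45
eef_pos: [490.2, 25.3, 152.6]
eef_rot: [-3.141, 0.0, 1.689]
wrist_force: [-2.9, -5.1, 29.3]
finger_gap: 0.3
finger_force: 15.9
```

>>> carry_out(slide=[[0, 0, 0], [0, 0, 0], [0, 0, 0.004]], dr=[[0, 0, 0], [0, 0, 0], [0, 0, 0]], gripper=[0, 0, 0])

```text
clock: 3.7
eef_pos: [490.1, 25.3, 153.8]
eef_rot: [-3.141, -0.0, 1.689]
wrist_force: [0.7, -0.8, -0.5]
finger_gap: 0.5
finger_force: 0.0
```

```bash
python3 - <<'E'
from h import *
import cv2
s=read_state(); print(s["eef_pos"],s["wrist_force"])
a=cv2.convertScaleAbs(camera("scene")[60:280,200:480,::-1],alpha=1.6,beta=20)
b=cv2.convertScaleAbs(camera("wrist")[:250,:,::-1],alpha=1.6,beta=20)
cv2.imwrite("pics/m2.png",np.hstack([cv2.resize(a,(398,314)),cv2.resize(b,(400,156)) if 0 else cv2.resize(b[:,120:520],(400,314))]))
E
```

```text
[490.05829106  25.34204047 153.82449479] [ 0.74837563 -0.77178392 -0.5149557 ]
```

View pics/m2.png

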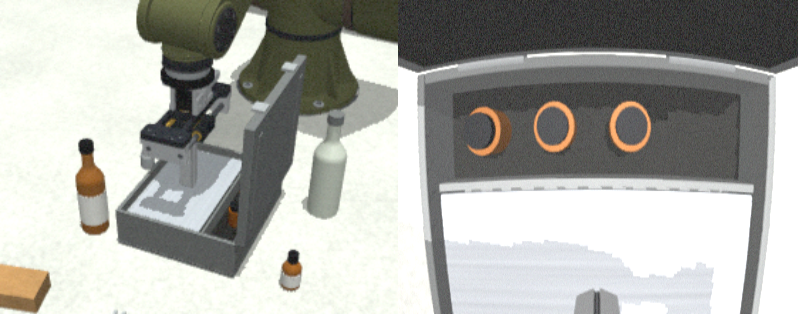

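The flap lies flat and rests against its stop, the lid is still open, and the bottles haven't moved. Next I lift clear and pass over the lid.

>>> carry_out(slide=[[0, 0, 0.9], [0, 0, 0.9], [0, 0, 0.9], [0, 0, 0.9], [0, 0, 0.9], [0, 0, 0.9], [-0.08, 0.667, 0.9], [-0.08, 0.667, 0.9], [-0.08, 0.667, 0.9], [-0.08, 0.667, 0.9]], dr=[[0, 0, 0], [0, 0, 0], [0, 0, 0], [0, 0, 0], [0, 0, 0], [0, 0, 0], [0, 0, 0], [0, 0, 0], [0, 0, 0], [0, 0, 0]], gripper=[0, 0, 0, 0, 0, 0, 0, 0, 0, 0])

```text
clock: 4.63
eef_pos: [469.7, 192.4, 379.3]
eef_rot: [3.141, -0.0, 1.689]
wrist_force: [0.4, -0.2, -0.8]
finger_gap: 0.2
finger_force: 0.0
```

```bash
python3 - <<'E'
import numpy as np
yaw=.119;R=np.array([[np.cos(yaw),-np.sin(yaw)],[np.sin(yaw),np.cos(yaw)]])
c=np.array([470.2,192,379.1])
for th in np.linspace(1.6,0,31):
    r=150+15*th/1.6;y=95-r*np.cos(th)+14*np.sin(th)+8*min(1,th/.3);z=65+r*np.sin(th)+14*np.cos(th)+97
    print(round(th,2),np.round((np.array([*(R@[0,y]+[487.5,48]),z])-c)/250,3).tolist())
E
```

```text
1.6 [0.011, -0.092, -0.21]
1.55 [0.016, -0.127, -0.209]
1.49 [0.02, -0.162, -0.21]
1.44 [0.024, -0.196, -0.213]
1.39 [0.028, -0.231, -0.217]
1.33 [0.032, -0.265, -0.223]
1.28 [0.036, -0.298, -0.232]
1.23 [0.04, -0.331, -0.241]
1.17 [0.044, -0.363, -0.253]
1.12 [0.048, -0.395, -0.266]
1.07 [0.051, -0.425, -0.281]
1.01 [0.055, -0.455, -0.297]
0.96 [0.058, -0.484, -0.315]
0.91 [0.061, -0.511, -0.335]
0.85 [0.065, -0.538, -0.355]
0.8 [0.068, -0.563, -0.377]
0.75 [0.07, -0.587, -0.401]
0.69 [0.073, -0.609, -0.425]
0.64 [0.076, -0.631, -0.451]
0.59 [0.078, -0.65, -0.477]
0.53 [0.08, -0.669, -0.505]
0.48 [0.082, -0.686, -0.533]
0.43 [0.084, -0.701, -0.562]
0.37 [0.086, -0.714, -0.592]
0.32 [0.087, -0.726, -0.623]
0.27 [0.089, -0.74, -0.654]
0.21 [0.091, -0.754, -0.685]
0.16 [0.092, -0.767, -0.717]
0.11 [0.093, -0.778, -0.748]
0.05 [0.094, -0.787, -0.78]
0.0 [0.095, -0.794, -0.812]
```

>>> carry_out(slide=[[0, 0, -0.15], [0, 0, -0.21], [0.006, -0.05, -0.21], [0.011, -0.092, -0.21], [0.016, -0.127, -0.209], [0.02, -0.162, -0.21], [0.024, -0.196, -0.213], [0.028, -0.231, -0.217], [0.032, -0.265, -0.223], [0.036, -0.298, -0.232]], dr=[[0, 0, 0], [0, 0, 0], [0, 0, 0], [0, 0, 0], [0, 0, 0], [0, 0, 0], [0, 0, 0], [0, 0, 0], [0, 0, 0], [0, 0, 0]], gripper=[0, 0, 0, 0, 0, 0, 0, 0, 0, 0])

```text
clock: 5.47
eef_pos: [479.6, 115.2, 321.6]
eef_rot: [3.14, 0.0, 1.689]
wrist_force: [0.7, 2.7, 1.7]
finger_gap: 0.3
finger_force: 1.2
```

>>> carry_out(slide=[[0.004, -0.033, -0.009], [0.008, -0.065, -0.021], [0.012, -0.097, -0.034], [0.015, -0.127, -0.049], [0.019, -0.157, -0.065], [0.022, -0.186, -0.083], [0.025, -0.213, -0.103], [0.029, -0.24, -0.123], [0.032, -0.265, -0.145], [0.034, -0.289, -0.169]], dr=[[0, 0, 0], [0, 0, 0], [0, 0, 0], [0, 0, 0], [0, 0, 0], [0, 0, 0], [0, 0, 0], [0, 0, 0], [0, 0, 0], [0, 0, 0]], gripper=[0, 0, 0, 0, 0, 0, 0, 0, 0, 0])

```text
clock: 6.3
eef_pos: [487.9, 43.3, 278.3]
eef_rot: [3.142, 0.0, 1.689]
wrist_force: [1.0, -0.2, 1.7]
finger_gap: 0.5
finger_force: 0.8
```

>>> carry_out(slide=[[0.003, -0.022, -0.024], [0.006, -0.044, -0.05], [0.008, -0.063, -0.076], [0.01, -0.082, -0.104], [0.012, -0.099, -0.132], [0.014, -0.114, -0.161], [0.016, -0.127, -0.191], [0.017, -0.139, -0.222], [0.019, -0.153, -0.253], [0.021, -0.167, -0.284]], dr=[[0, 0, 0], [0, 0, 0], [0, 0, 0], [0, 0, 0], [0, 0, 0], [0, 0, 0], [0, 0, 0], [0, 0, 0], [0, 0, 0], [0, 0, 0]], gripper=[0, 0, 0, 0, 0, 0, 0, 0, 0, 0])

```text
clock: 7.13
eef_pos: [493.0, 2.1, 207.0]
eef_rot: [-3.141, -0.0, 1.689]
wrist_force: [-0.3, 0.5, 1.1]
finger_gap: -0.0
finger_force: 0.5
```

>>> carry_out(slide=[[0.001, -0.013, -0.032], [0.002, -0.024, -0.063], [0.003, -0.033, -0.085], [0.004, -0.038, -0.1], [0.004, -0.04, -0.112], [0.004, -0.04, -0.12], [0.004, -0.04, -0.126], [0.004, -0.04, -0.126]], dr=[[0, 0, 0], [0, 0, 0], [0, 0, 0], [0, 0, 0], [0, 0, 0], [0, 0, 0], [0, 0, 0], [0, 0, 0]], gripper=[0, 0, 0, 0, 0, 0, 0, 0])

```text
clock: 7.8
eef_pos: [494.2, -7.7, 176.5]
eef_rot: [3.141, 0.0, 1.689]
wrist_force: [0.1, -0.3, 0.9]
finger_gap: 0.2
finger_force: 0.0
```

>>> carry_out(slide=[[0, 0, -0.003], [0, 0, -0.006], [0, 0, -0.008], [0, 0, -0.008]], dr=[[0, 0, 0], [0, 0, 0], [0, 0, 0], [0, 0, 0]], gripper=[0, 0, 0, 0])

```text
clock: 8.13
eef_pos: [494.3, -7.7, 176.2]
eef_rot: [3.14, 0.0, 1.69]
wrist_force: [-10.7, -0.5, 23.5]
finger_gap: 0.4
finger_force: 11.6
```

The lid is now hard against its stop. I'll lift off and check.

>>> carry_out(slide=[[0, 0, 0], [0, 0, 0.1], [0, 0, 0.3], [0, 0, 0.6], [0, 0, 0.6], [0, 0, 0.6], [0, 0, 0.6]], dr=[[0, 0, 0], [0, 0, 0], [0, 0, 0], [0, 0, 0], [0, 0, 0], [0, 0, 0], [0, 0, 0]], gripper=[0, 0, 0, 0, 0, 0, 0])

```text
clock: 8.72
eef_pos: [494.4, -7.6, 326.4]
eef_rot: [3.137, 0.001, 1.69]
wrist_force: [-0.8, 0.5, -1.2]
finger_gap: 0.7
finger_force: 0.0
```

```bash
python3 - <<'E'
from h import *
import cv2
s=read_state(); print(s["eef_pos"],s["wrist_force"])
a=cv2.convertScaleAbs(camera("scene")[60:280,200:480,::-1],alpha=1.6,beta=20)
b=cv2.convertScaleAbs(camera("wrist")[:,:,::-1],alpha=1.6,beta=20)
cv2.imwrite("pics/m3.png",np.hstack([cv2.resize(a,(398,314)),cv2.copyMakeBorder(cv2.resize(b,(400,250)),0,64,0,0,0)]))
E
```

```text
[494.41136435  -7.63333042 326.41021037] [-0.78086089  0.48551982 -1.24917656]
```

View pics/m3.png

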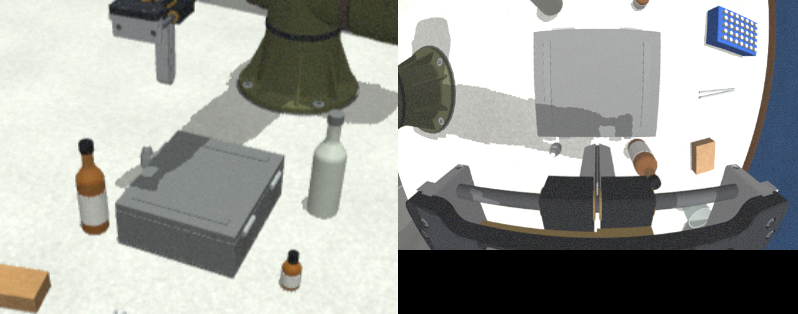

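The lid is shut level with the rim, its far corner at (118,212) in the left panel. All the bottles stand where they were and the arm is clear, so I'm handing in.

```bash
python3 -c "
from cell import *
print(sign_off())"
```

```text
the job is handed in; nothing more can be done
None
```

I pushed the flap down flat and then shut the lid over it. The case and everything around it look undisturbed in the last pictures, and I handed the job in at about 9 s on the robot's clock; no verdict came back.

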